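# Reset the kitchen scale with the cake tester

## Task

The kitchen scale has frozen and must be reset. Slide the little shutter on its front deck fully open, take the cake tester (steel pin with a yellow handle) out of its wooden stand, put its pin down through the uncovered hole and push the recessed red button fully down without ramming it. Finish while still gripping the tester and holding the button down, shutter still open, and leave the other kitchen things where they are.

Things in the scene. Friction and masses are not known exactly. Their poses are not given: they have to be found in the camera images.
- scale: mint-green kitchen scale, 280 (x) x 220 (y) x 75 mm, fixed to the table; origin at the centre of its underside. It stands on the table turned by its yaw. Its front (towards the robot, -x) carries the flat control deck, top at 75 mm; behind it (x from -4 to 140 mm) is a round steel pan of 144 mm diameter, top at 93 mm, with a white dish of 100 mm diameter, 35 mm high, on it (its centre at about x 68, y 0 in the scale's frame).
- aperture (a point): centre of the round hole in the scale's deck, at the level of the deck's top face (75 mm above the table). The hole is vertical, 20 mm in diameter; the red button fills its bottom, 35 mm below the deck when up. The shutter covers it at the start. It lies at x -85, y -20 mm in the scale's frame; axes as the scale's.
- shutter (a joint): how far the shutter is slid, m: 0 = over the hole, 0.050 = fully open against its stop. It slides along the scale's +y axis (the robot's left when the yaw is 0), needs about 1.5 N, and stays where it is left. The hole is quite clear from 0.035 on.
- shutter_grip (a point): centre of the shutter's black upright fin at a good height to grip, 29 mm above the deck (104 mm above the table). The fin is 12 mm thick along the slide direction (scale y), 30 mm long along scale x, and its top is 41 mm above the deck; it stands in the middle of a 38 x 38 mm aluminium plate, 4 mm thick, which runs between two rails 6 mm high. Axes as the scale's.
- button (a joint): how far the red button is pressed, m: 0 = up, 0.008 = fully down at its stop. It springs back when let go; it starts to move at about 1.5 N and takes about 5.5 N fully down. Cap 18 mm in diameter.
- tester_grip (a point): centre of the cake tester's handle, half-way up. The handle is a square wooden bar painted yellow with a red band near its top, 20 x 20 mm and 60 mm long, its sides along this point's x and y axes; z points up along the tester, away from the pin. The tester weighs about 60 g. At the start it stands upright with its pin in the stand, the handle's flat underside resting on the stand's top, 90 mm above the table, so this point is 120 mm above the table.
- tester_tip (a point): end of the tester's steel pin, 110 mm from tester_grip along the tester's own -z. The pin is 8 mm in diameter and reaches 80 mm out of the handle.
- stand: dark wooden block, 64 x 64 x 90 mm, fixed to the table, with a hole 12 mm wide and 85 mm deep in its top that holds the pin upright; origin at the centre of its underside. It is at the robot's left or right, changing places with the green tin.
- tin: green tea tin with a brass lid, 72 x 72 x 107 mm, origin at the centre of its underside; loose, leave it alone
- dish: white dish standing on the scale's pan, 100 mm across, 35 mm high, loose; origin under its centre; leave it alone
- mug: red mug, 80 mm across, 85 mm high, loose; origin under its centre; leave it alone
- jar: amber glass jar with a brass cap, 68 mm across, 100 mm high, loose; origin under its centre; leave it alone
- spoon: spoon with a wooden handle, 200 mm long, lying on the table, loose; leave it alone
- saucer: blue saucer, 130 mm across, 18 mm high, loose; origin under its centre; leave it alone
- pepper_mill: dark wooden pepper mill, 60 mm across, 130 mm high, standing loose; origin under its centre; leave it alone
There are look-alikes about, which are no part of the job. Leave any purple look-alike of the part that bears tester_grip alone.

How it is judged:
On the way, in this order (a step that is already met when the one before it is completed fails the run):
1. the shutter is slid fully open (value of joint shutter above 0.042 m), for 0.2 s.
2. the tester, in the gripper, pushes the recessed button down through the hole (value of joint shutter above 0.042 m and contact force between the fingers and tester above 2 N and value of joint button above 0.0055 m and contact force between tester and button above 1.5 N), for 0.3 s.
At the end, for the whole second after the job is handed in: The program ends holding: the shutter is open by more than 42 of its 50 mm, the button is down by more than 5.5 of its 8 mm, pushed by the tester's pin (more than 1.5 N) in the hole, and the tester is gripped by the fingers (more than 2 N) and within 0.35 rad of upright (all of step 2 and angle between tester_grip's own z axis and vertical below 0.35 rad and horizontal distance between tester_tip and aperture below 0.01 m and z of tester_tip in the frame of scale below 0.037 m); the arm keeps its last pose, push and grip.
It fails at once if the button is rammed with more than 40 N (contact force between tester and button above 40 N).
It fails at once if another kitchen thing is moved by more than 30 mm (distance of any of tin, dish, mug, jar, spoon, saucer, pepper_mill from where it was at the start of the episode above 0.03 m).
It fails at once if another kitchen thing is knocked over (angle between any of tin, dish, mug, jar, saucer, pepper_mill's own z axis and vertical above 0.5 rad).
It also fails if it takes over 48 s, if anything falls off the work surface, if the arm or the gripper's body presses on something with over 40 N, if the wrist force passes 120 N, or if a joint passes its speed limit or range.

## Robot

A 7-joint arm with a two-finger parallel gripper is mounted at the origin on the work surface. World frame = base frame: x ahead of the robot, y to its left, z up, the work surface at z = 0. Lengths are in m, angles in rad, forces in N, time in s.
With the tool pointing down it reaches from about 0.4 to 0.85 m from the base axis. Payload 10.4 kg.
Tool frame: the origin (TCP) lies on the centre line of the jaws, within the pads' length; the fingertips stand 11 mm ahead of it and the grasp point (between the pads) lies 8 mm behind it (manip.finger_overhang is the distance from the TCP to the fingertips, in m); z points along the fingers, y is the line along which they close (so a half turn about z gives the same grasp; the last joint's range is limited). The gripper opens to 85 mm and grips with 20 to 120 N. Pads are 22 mm wide; open, the fingers measure 114 mm over their backs; the gripper's body (76 mm by 85 mm) begins 54 mm behind the grasp point. The pads swing forward as they close: fully open they stand 13 mm farther back than shut.
Start: joints at [1.24, 0.332, -0.065, 1.46, 0.022, 1.35, -0.088], TCP at [0.189, -0.596, 0.218] pointing down, gripper open.
Joint ranges: [-2.6, 2.6], [-0.5, 2.12], [-1.47, 1.34], [0.16, 2.42], [-1.27, 4.41], [0.06, 2.06], [-2.6, 2.6]. Speed limits (rad/s): [2.22, 2.22, 2.79, 2.79, 3.14, 3.14, 3.14].

## Interface

Orientations are given as a unit quaternion [x, y, z, w].
In Python, from workcell import manip, imaging, workorder gives the robot as it stands.
- The arm moves only by the tool jog_arm, never from a script. Its argument "deltas" is a list of rows, each an object with "gripper": the opening, from 0 (shut) to 1 (fully open); "offset": the shift along the tool's x, y, z in m, a list of three; "rotation": the turn, a rotation vector about the tool's x, y, z in degrees, a list of three. In form: [{"gripper": gripper, "offset": [tx, ty, tz], "rotation": [ax, ay, az]}, ...]. A call has 1 to 20 rows; each row shifts and turns the commanded pose from where the row before left it, along the tool's axes as they then stand; what a row does not reach is not made up. A row lasts 1/10 s, in which the tool goes at most 50 mm and 8.59 degrees, less where a joint would pass 70% of its speed; a pose out of reach is approached as far as the arm can. A call with a gripper value outside its range is refused whole. The fingers move at their own pace and stop on an object; "newtons" is the grip in N (left out, the last holds). Time passes only in rows, so rows that do not move let the fingers close. It gives the time, the measured TCP pose, the force, the opening and the grip force at its end, in the units of the state.
- manip.get_obs(): the state, without advancing time (a new reading comes with each control period).
- imaging.camera(name): name is "scene" or "top" or "wrist"; returns the picture (480x640x3 uint8, blue, green, red); there is no depth.
- imaging.camera_model(name): a dict with "camera_matrix" (3x3 intrinsics, pixels), "world_to_cam" (4x4, takes a point from world to camera coordinates); the wrist camera has in their place "hand_eye" (4x4, takes a point from camera to tool coordinates, whose origin is the TCP and whose axes are the flange's). Camera axes: x right, y up, looking along -z (the intrinsics and any distortion apply to the point x, -y, -z); pixel columns grow to the right and rows downward; lengths in m; the calibration is good to about 2 mm. A picture is of the moment at which its call begins: read the wrist's pose just before it. camera_model takes no time and is no camera call.
- workorder.hand_in(): hands the job in; it is judged then, once.
The state is a dict: "clock": time; "joint_pos": joint angles; "joint_velocities": joint speeds; "tau": joint torques, N m; "position": TCP position; "ee_rot": TCP orientation; "ft_force": force on the tool from outside, world axes, zero at the start; "torque": the same for the moment, N m; "grip_width": opening from 0.0 (shut) to 1.0 (fully open); "grasp_force": force on a finger pad.
Only numpy, scipy, OpenCV 4.12 (cv2) and the standard library are available. Lean on these libraries where they do the work, as an engineer would, in place of code of your own. Each camera call takes 0.05 s, during which the arm holds its last target. There are 200 camera calls.

## Working session

There is one attempt and no reset: what is moved stays moved. The work goes in short steps, Python scripts to look and compute and a tool call to move; the robot and the scene stay as the last step left them, time stands still between calls to the robot, and variables do not carry over. Pictures are saved under pics/ and viewed, at most 10 in all, crops included, and the job is handed in when it is done.

Besides the shell and the picture viewer there is one more tool, called after ">>>" by a JSON object that holds its "op" and its "data". jog_arm: Moves the arm, as the interface text tells. Its arguments: {"type":"object","properties":{"deltas":{"type":"array","items":{"type":"object","properties":{"gripper":{"type":"number"},"offset":{"type":"array","items":{"type":"number"}},"rotation":{"type":"array","items":{"type":"number"}}}}},"newtons":{"type":"number"}},"required":["deltas"]}

```bash
mkdir -p pics; python3 - <<'E'
from workcell import manip, imaging
import cv2,numpy as np
np.set_printoptions(precision=4,suppress=True)
for n in("top","scene"):
    cv2.imwrite(f"pics/{n}0.png",imaging.camera(n)); print(imaging.camera_model(n))
print(imaging.camera_model("wrist")); print(manip.get_obs(), manip.finger_overhang)
E
```

```text
{'camera_matrix': array([[592.1098,   0.    , 319.3439],
       [  0.    , 592.1098, 238.9996],
       [  0.    ,   0.    ,   1.    ]]), 'world_to_cam': array([[ 0.0245, -0.9996, -0.0144, -0.0114],
       [ 0.994 ,  0.0228,  0.1071, -0.4916],
       [-0.1067, -0.0169,  0.9941, -1.3875],
       [ 0.    ,  0.    ,  0.    ,  1.    ]])}
{'camera_matrix': array([[471.7181,   0.    , 324.7932],
       [  0.    , 471.7181, 239.8296],
       [  0.    ,   0.    ,   1.    ]]), 'world_to_cam': array([[ 0.7481,  0.6635, -0.0097, -0.354 ],
       [-0.3461,  0.4025,  0.8475,  0.0736],
       [ 0.5662, -0.6307,  0.5308, -1.423 ],
       [ 0.    ,  0.    ,  0.    ,  1.    ]])}
{'camera_matrix': array([[361.7653,   0.    , 317.6089],
       [  0.    , 361.7653, 237.2382],
       [  0.    ,   0.    ,   1.    ]]), 'hand_eye': array([[-0.0001,  0.9458,  0.3247,  0.0842],
       [ 1.    , -0.0001,  0.0007, -0.0016],
       [ 0.0007,  0.3247, -0.9458, -0.1569],
       [ 0.    ,  0.    ,  0.    ,  1.    ]])}
{'clock': 0.1, 'joint_pos': array([ 1.2404,  0.3328, -0.0647,  1.4608,  0.0216,  1.3499, -0.0885]), 'joint_velocities': array([-0.0005, -0.0001,  0.0003, -0.0031,  0.0017, -0.0002, -0.0002]), 'tau': array([  0.0036, -62.6742,   0.0507, -39.2429,   0.0165,   0.007 ,
         0.0001]), 'position': array([ 0.1892, -0.5953,  0.2169]), 'ee_rot': array([ 0.9882,  0.1533, -0.0001, -0.0006]), 'ft_force': array([0.3789, 1.1179, 0.603 ]), 'torque': array([ 0.03  , -0.0218,  0.0008]), 'grasp_force': 0.0, 'grip_width': 0.9939534911985415} 0.011
```

View pics/top0.png

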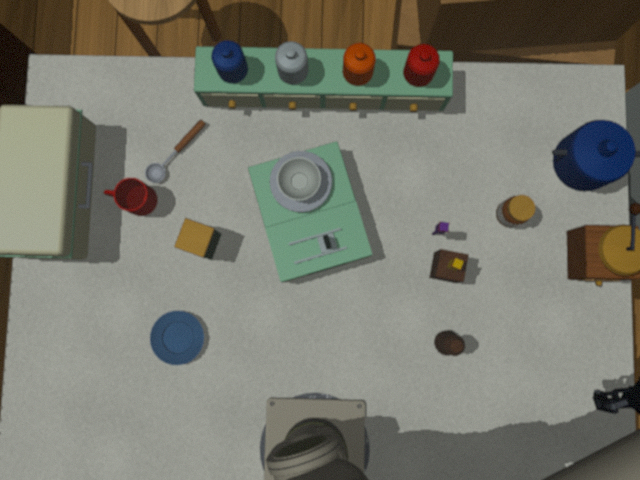

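View pics/scene0.png

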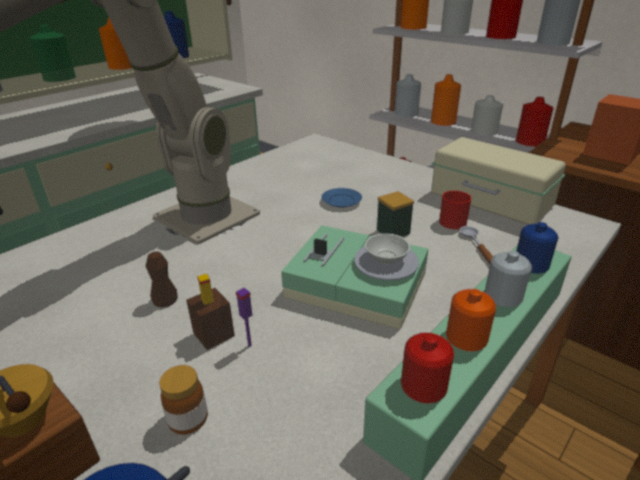

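The top view shows the scale's corners near (249,164), (338,144), (372,253) and (281,280), with the shutter fin near (328,241). The stand is at (450,266) with the yellow handle top at (458,264). The purple look-alike is at (442,228), the tin is on the left, and the pepper mill is at (450,343). I'll enlarge this part.

```bash
python3 - <<'E'
import cv2
im=cv2.imread("pics/top0.png")[135:300,235:480]
cv2.imwrite("pics/crop1.png",cv2.resize(im,None,fx=3.2,fy=3.2,interpolation=cv2.INTER_CUBIC))
E
```

```text
(no output)
```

View pics/crop1.png

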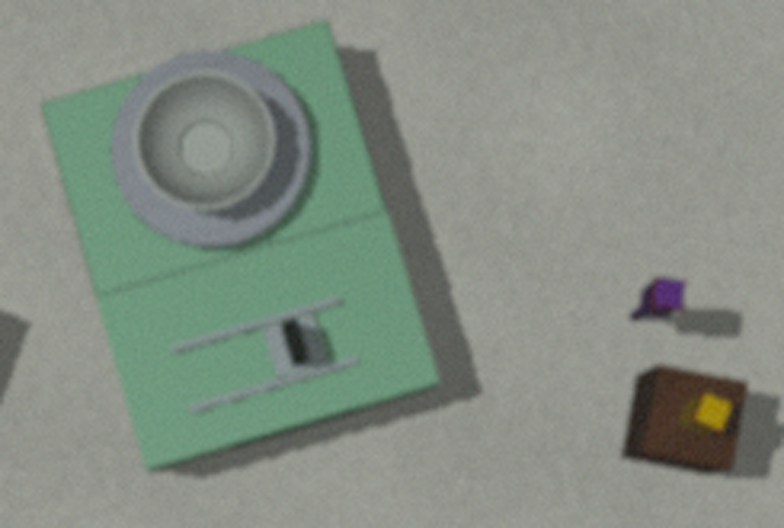

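```bash
cat > h.py <<'E'
import numpy as np, cv2
from workcell import manip, imaging
from scipy.spatial.transform import Rotation as R
np.set_printoptions(precision=4,suppress=True)
def ray(uv,K,T_cw,z):   # T_cw cam->world
    d=np.linalg.inv(K)@[uv[0],uv[1],1]; d=T_cw[:3,:3]@(d*[1,-1,-1]); o=T_cw[:3,3]
    return o+d*(z-o[2])/d[2]
def px(name,uv,z):
    m=imaging.camera_model(name); return ray(uv,m["camera_matrix"],np.linalg.inv(m["world_to_cam"]),z)
def proj(name,P):
    m=imaging.camera_model(name); p=m["world_to_cam"]@np.r_[P,1]; q=m["camera_matrix"]@(p[:3]*[1,-1,-1]); return q[:2]/q[2]
def wristT():
    o=manip.get_obs(); T=np.eye(4); T[:3,:3]=R.from_quat(o["ee_rot"]).as_matrix(); T[:3,3]=o["position"]
    return T@imaging.camera_model("wrist")["hand_eye"], o
E
cat > a.py <<'E'
from h import *
c=lambda u,v:((u+.5)/3.2-.5+235,(v+.5)/3.2-.5+135)
L=np.array([[.14,.11],[.14,-.11],[-.14,-.11],[-.14,.11]])
W=np.array([px("top",c(*p),.075)[:2] for p in[(43,103),(328,21),(438,382),(149,468)]])
lc=L-L.mean(0); wc=W-W.mean(0); H=lc.T@wc
yaw=np.arctan2(H[0,1]-H[1,0],H[0,0]+H[1,1]); Rz=np.array([[np.cos(yaw),-np.sin(yaw)],[np.sin(yaw),np.cos(yaw)]])
o=W.mean(0); print("scale",o,np.degrees(yaw),"res",W-(L@Rz.T+o))
print("aperture",Rz@[-.085,-.02]+o,"fin pix",px("top",c(295,341),.116)[:2], "dish",px("top",c(204,140),.128)[:2],Rz@[.068,0]+o)
im=cv2.imread("pics/top0.png"); h=cv2.cvtColor(im,cv2.COLOR_BGR2HSV)
m=cv2.inRange(h,(20,150,150),(35,255,255)); m[:, :440]=0; m[:, 475:]=0; m[:250]=0;m[285:]=0
pts=cv2.findNonZero(m).reshape(-1,2); r=cv2.minAreaRect(pts); print(r,pts.mean(0))
b=np.array([px("top",p,.15)[:2] for p in cv2.boxPoints(r)]); print("handle",b.mean(0),np.diff(b,axis=0),px("top",pts.mean(0),.15))
h0=px("top",c(714,412),.15); print("handle2",h0)
for n,z,p in(("scene",.15,(204,277)),): print("scene handle top",px(n,p,z), "proj",proj(n,h0))
print("stand corners",[px("top",c(*p),.09)[:2] for p in[(658,367),(746,381),(733,470),(645,455)]])
print("stand bottom-left",[px("top",c(*p),.0)[:2] for p in[(626,457)]])
print("purple top",[px("top",c(667,295),z)[:2] for z in(.1,.15)], proj("scene",px("top",c(667,295),.15)))
E
python3 a.py
```

```text
scale [0.5532 0.0242] 17.84295957137065 res [[-0.0004 -0.0015]
 [-0.0022  0.0009]
 [ 0.0008  0.0022]
 [ 0.0017 -0.0016]]
aperture [ 0.4785 -0.0209] fin pix [ 0.4775 -0.0181] dish [0.6162 0.0488] [0.618 0.045]
((457.10003662109375, 263.3000183105469), (6.7082037925720215, 6.7082037925720215), 26.56505012512207) [457.2826 263.1087]
handle [ 0.4324 -0.3007] [[ 0.0131 -0.0065]
 [-0.0062 -0.0129]
 [-0.0131  0.0065]] [ 0.4329 -0.3011  0.15  ]
handle2 [ 0.4322 -0.3022  0.15  ]
scene handle top [ 0.4337 -0.3032  0.15  ] proj [203.9782 276.4797]
stand corners [array([ 0.4675, -0.2757]), array([ 0.459 , -0.3378]), array([ 0.3959, -0.3286]), array([ 0.405 , -0.2667])]
stand bottom-left [array([ 0.4075, -0.2688])]
purple top [array([ 0.5178, -0.28  ]), array([ 0.5112, -0.2704])] [243.4116 285.2523]
```

>>> {"op": "jog_arm", "data": {"deltas": [{"gripper": 0.5,"offset": [0.028,-0.0288,0]},{"gripper": 0.5,"offset": [0.028,-0.0288,0]},{"gripper": 0.5,"offset": [0.028,-0.0288,0]},{"gripper": 0.5,"offset": [0.028,-0.0288,0]},{"gripper": 0.5,"offset": [0.028,-0.0288,0]},{"gripper": 0.5,"offset": [0.028,-0.0288,0]},{"gripper": 0.5,"offset": [0.028,-0.0288,0]},{"gripper": 0.5,"offset": [0.028,-0.0288,0]},{"gripper": 0.5,"offset": [0.028,-0.0288,0]},{"gripper": 0.5,"offset": [0.028,-0.0288,0]},{"gripper": 0.5,"offset": [0.028,-0.0288,0]},{"gripper": 0.5,"offset": [0.028,-0.0288,0]},{"gripper": 0.5,"offset": [0.028,-0.0288,0]},{"gripper": 0.5,"offset": [0.028,-0.0288,0]},{"gripper": 0.5,"offset": [0.028,-0.0288,0]},{"gripper": 0.5,"offset": [0.03,-0.029,0]},{"gripper": 0.5},{"gripper": 0.5}], "newtons": 30}}

```text
schema error: expected keys gripper, offset, rotation
```

```bash
cat > w.py <<'E'
from h import *; import sys
T,o=wristT(); im=imaging.camera("wrist"); np.save(f"pics/{sys.argv[1]}.npy",T); cv2.imwrite(f"pics/{sys.argv[1]}.png",im)
print(o["position"],R.from_quat(o["ee_rot"]).as_matrix(),o["grip_width"],o["clock"])
E
python3 w.py w1
```

```text
[ 0.1892 -0.5953  0.2169] [[ 0.953   0.303  -0.0004]
 [ 0.303  -0.953   0.0012]
 [-0.     -0.0013 -1.    ]] 0.9939534911985415 0.1
```

View pics/w1.png

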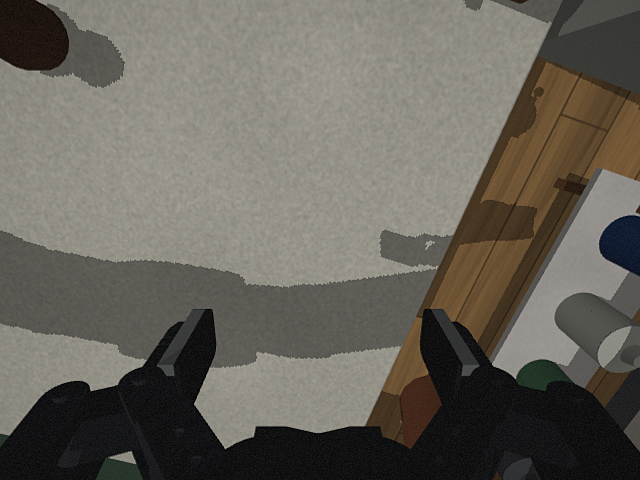

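The call was refused because it lacked the rotation key, so the arm is still at the start. The wrist view shows the table, with the pepper mill at the upper left. I'll repeat the move with every key filled in.

>>> {"op": "jog_arm", "data": {"deltas": [{"gripper": 0.5,"offset": [0.028,-0.0288,0],"rotation": [0,0,0]},{"gripper": 0.5,"offset": [0.028,-0.0288,0],"rotation": [0,0,0]},{"gripper": 0.5,"offset": [0.028,-0.0288,0],"rotation": [0,0,0]},{"gripper": 0.5,"offset": [0.028,-0.0288,0],"rotation": [0,0,0]},{"gripper": 0.5,"offset": [0.028,-0.0288,0],"rotation": [0,0,0]},{"gripper": 0.5,"offset": [0.028,-0.0288,0],"rotation": [0,0,0]},{"gripper": 0.5,"offset": [0.028,-0.0288,0],"rotation": [0,0,0]},{"gripper": 0.5,"offset": [0.028,-0.0288,0],"rotation": [0,0,0]},{"gripper": 0.5,"offset": [0.028,-0.0288,0],"rotation": [0,0,0]},{"gripper": 0.5,"offset": [0.028,-0.0288,0],"rotation": [0,0,0]},{"gripper": 0.5,"offset": [0.028,-0.0288,0],"rotation": [0,0,0]},{"gripper": 0.5,"offset": [0.028,-0.0288,0],"rotation": [0,0,0]},{"gripper": 0.5,"offset": [0.028,-0.0288,0],"rotation": [0,0,0]},{"gripper": 0.5,"offset": [0.028,-0.0288,0],"rotation": [0,0,0]},{"gripper": 0.5,"offset": [0.028,-0.0288,0],"rotation": [0,0,0]},{"gripper": 0.5,"offset": [0.03,-0.029,0],"rotation": [0,0,0]},{"gripper": 0.5,"offset": [0,0,0],"rotation": [0,0,0]},{"gripper": 0.5,"offset": [0,0,0],"rotation": [0,0,0]}], "newtons": 30}}

```text
clock: 1.95
position: [0.4785, -0.0193, 0.2173]
ee_rot: [0.988, 0.154, -0.0, -0.0]
ft_force: [-0.1, -1.5, -1.2]
grip_width: 0.497
grasp_force: 0.0
```

```bash
python3 w.py w2
```

```text
[ 0.4785 -0.0193  0.2173] [[ 0.9524  0.3049 -0.0007]
 [ 0.3049 -0.9524  0.0002]
 [-0.0006 -0.0004 -1.    ]] 0.49701007147762477 1.95
```

View pics/w2.png

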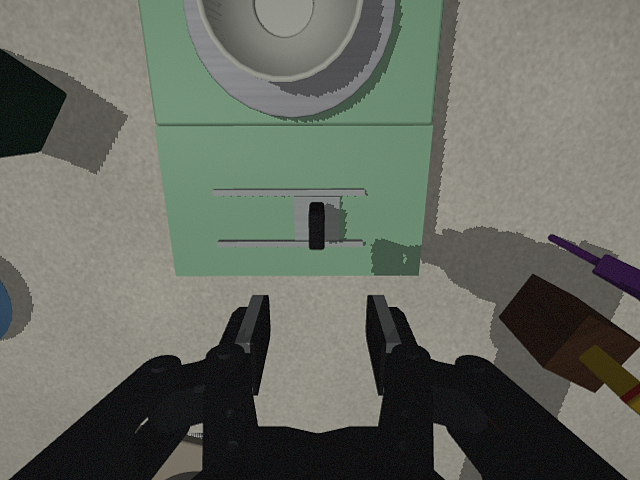

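The fin is at about (317,225), the rails run horizontally in the picture, and the deck front corners are at (177,275) and (420,275). The tool is aligned with the slide.

```bash
python3 - <<'E'
from h import *
K=imaging.camera_model("wrist")["camera_matrix"]; T=np.load("pics/w2.npy")
c=np.array([.5532,.0242]);y=np.radians(17.84);Rz=np.array([[np.cos(y),-np.sin(y)],[np.sin(y),np.cos(y)]])
for n,p,z in[("fl",(177,275),.075),("fr",(420,275),.075),("seam L",(157,125),.075),("seam R",(433,125),.075),("fin top",(317,234),.116),("fin frontbot",(317,249),.116),("rail L",(219,241),.081),("railfarL",(213,190),.081)]:
    w=ray(p,K,T,z); print(n,w, Rz.T@(w[:2]-c))
P=np.r_[Rz@[-.085,-.02]+c,.116]
for d in(-.015,.015):
  q=np.linalg.inv(T)@np.r_[Rz@[-.085+d,-.02]+c,.116,1]; q=K@(q[:3]*[1,-1,-1]); print(q[:2]/q[2])
E
```

```text
fl [0.3868 0.0873 0.075 ] [-0.139  0.111]
fr [ 0.4541 -0.1226  0.075 ] [-0.1393 -0.1094]
seam L [0.5109 0.1263 0.075 ] [-0.009   0.1102]
seam R [ 0.5774 -0.0814  0.075 ] [-0.0093 -0.1079]
fin top [ 0.476  -0.0177  0.116 ] [-0.0863 -0.0162]
fin frontbot [ 0.4645 -0.0214  0.116 ] [-0.0984 -0.0162]
rail L [0.4331 0.0572 0.081 ] [-0.1042  0.0682]
railfarL [0.4751 0.0717 0.081 ] [-0.0598  0.0691]
[321.9815 250.9991]
[322.0746 213.0399]
```

>>> {"op": "jog_arm", "data": {"deltas": [{"gripper": 0.5,"offset": [0,-0.0015,0.024],"rotation": [0,0,0]},{"gripper": 0.5,"offset": [0,0,0.024],"rotation": [0,0,0]},{"gripper": 0.5,"offset": [0,0,0.024],"rotation": [0,0,0]},{"gripper": 0.5,"offset": [0,0,0.024],"rotation": [0,0,0]},{"gripper": 0.5,"offset": [0,0,0.023],"rotation": [0,0,0]},{"gripper": 0.5,"offset": [0,0,0],"rotation": [0,0,0]},{"gripper": 0,"offset": [0,0,0],"rotation": [0,0,0]},{"gripper": 0,"offset": [0,0,0],"rotation": [0,0,0]},{"gripper": 0,"offset": [0,0,0],"rotation": [0,0,0]},{"gripper": 0,"offset": [0,0,0],"rotation": [0,0,0]},{"gripper": 0,"offset": [0,0,0],"rotation": [0,0,0]},{"gripper": 0,"offset": [0,0,0],"rotation": [0,0,0]}], "newtons": 30}}

```text
clock: 3.2
position: [0.4789, -0.019, 0.1]
ee_rot: [0.988, 0.153, 0.001, 0.001]
ft_force: [-1.9, -1.3, 6.5]
grip_width: 0.122
grasp_force: 29.7
```

>>> {"op": "jog_arm", "data": {"deltas": [{"gripper": 0,"offset": [0,-0.006,0],"rotation": [0,0,0]},{"gripper": 0,"offset": [0,-0.006,0],"rotation": [0,0,0]},{"gripper": 0,"offset": [0,-0.006,0],"rotation": [0,0,0]},{"gripper": 0,"offset": [0,-0.006,0],"rotation": [0,0,0]},{"gripper": 0,"offset": [0,-0.006,0],"rotation": [0,0,0]},{"gripper": 0,"offset": [0,-0.006,0],"rotation": [0,0,0]},{"gripper": 0,"offset": [0,-0.006,0],"rotation": [0,0,0]},{"gripper": 0,"offset": [0,-0.004,0],"rotation": [0,0,0]},{"gripper": 0,"offset": [0,-0.003,0],"rotation": [0,0,0]},{"gripper": 0,"offset": [0,-0.002,0],"rotation": [0,0,0]},{"gripper": 0,"offset": [0,0,0],"rotation": [0,0,0]},{"gripper": 0,"offset": [0,0,0],"rotation": [0,0,0]},{"gripper": 0,"offset": [0,0,0],"rotation": [0,0,0]}]}}

```text
clock: 4.5
position: [0.4638, 0.0279, 0.1]
ee_rot: [0.988, 0.152, 0.001, 0.002]
ft_force: [-1.8, -7.4, 6.7]
grip_width: 0.123
grasp_force: 29.8
```

>>> {"op": "jog_arm", "data": {"deltas": [{"gripper": 0.4,"offset": [0,0,0],"rotation": [0,0,0]},{"gripper": 0.4,"offset": [0,0,0],"rotation": [0,0,0]},{"gripper": 0.4,"offset": [0,0,0],"rotation": [0,0,0]},{"gripper": 0.4,"offset": [0,0,-0.03],"rotation": [0,0,0]},{"gripper": 0.4,"offset": [0,0,-0.03],"rotation": [0,0,0]},{"gripper": 0.4,"offset": [0,0.015,-0.03],"rotation": [0,0,0]},{"gripper": 0.4,"offset": [0,0.035,-0.03],"rotation": [0,0,0]},{"gripper": 0.4,"offset": [0,0,0],"rotation": [0,0,0]},{"gripper": 0.4,"offset": [0,0,0],"rotation": [0,0,0]}]}}

```text
clock: 5.4
position: [0.478, -0.0178, 0.2188]
ee_rot: [0.988, 0.153, 0.0, -0.0]
ft_force: [-1.4, 0.7, -0.4]
grip_width: 0.403
grasp_force: 0.0
```

```bash
python3 w.py w3; python3 -c "
import cv2
im=cv2.imread('pics/w3.png')[100:340,160:480]
cv2.imwrite('pics/w3c.png',cv2.resize(im,None,fx=2.5,fy=2.5,interpolation=cv2.INTER_CUBIC))"
```

```text
[ 0.478  -0.0178  0.2188] [[ 0.9534  0.3018  0.0007]
 [ 0.3018 -0.9534  0.0002]
 [ 0.0008  0.     -1.    ]] 0.4027013137978923 5.4
```

View pics/w3c.png

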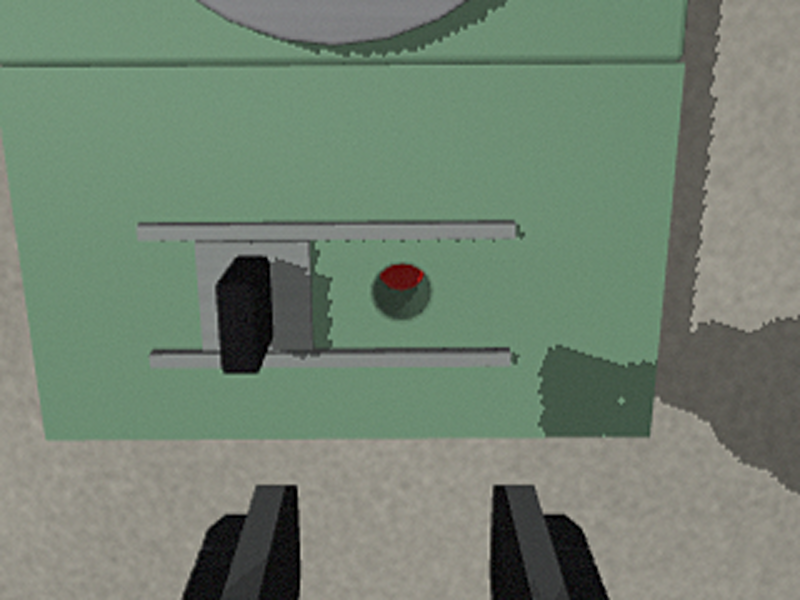

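The open shutter uncovers the hole at crop (402,291), which is (320.6,216.2) in the full picture, and the red button shows inside it. Next I'll work out the aperture and move above the tester.

```bash
python3 - <<'E'
from h import *
K=imaging.camera_model("wrist")["camera_matrix"]; T=np.load("pics/w3.npy")
for u,v in((402,291),): print(ray((160+(u+.5)/2.5-.5,100+(v+.5)/2.5-.5),K,T,.075))
for u in(372,432): print(ray((160+(u+.5)/2.5-.5,100+(291+.5)/2.5-.5),K,T,.075))
E
```

```text
[ 0.4786 -0.0183  0.075 ]
[ 0.4755 -0.0084  0.075 ]
[ 0.4817 -0.0282  0.075 ]
```

>>> {"op": "jog_arm", "data": {"deltas": [{"gripper": 0.55,"offset": [-0.0161,0.0321,0],"rotation": [0,0,0]},{"gripper": 0.55,"offset": [-0.0161,0.0321,0],"rotation": [0,0,0]},{"gripper": 0.55,"offset": [-0.0161,0.0321,0],"rotation": [0,0,0]},{"gripper": 0.55,"offset": [-0.0161,0.0321,0],"rotation": [0,0,0]},{"gripper": 0.55,"offset": [-0.0161,0.0321,0],"rotation": [0,0,0]},{"gripper": 0.55,"offset": [-0.0161,0.0321,0],"rotation": [0,0,0]},{"gripper": 0.55,"offset": [-0.0161,0.0321,0],"rotation": [0,0,0]},{"gripper": 0.55,"offset": [-0.0161,0.0321,0],"rotation": [0,0,0]},{"gripper": 0.55,"offset": [0,0,0],"rotation": [0,0,6.8]},{"gripper": 0.55,"offset": [0,0,0],"rotation": [0,0,6.8]},{"gripper": 0.55,"offset": [0,0,0],"rotation": [0,0,6.8]},{"gripper": 0.55,"offset": [0,0,0],"rotation": [0,0,6.8]},{"gripper": 0.55,"offset": [0,0,0],"rotation": [0,0,6.8]},{"gripper": 0.55,"offset": [0,0,0],"rotation": [0,0,0]},{"gripper": 0.55,"offset": [0,0,0],"rotation": [0,0,0]}]}}

```text
clock: 6.95
position: [0.4329, -0.3003, 0.2179]
ee_rot: [0.99, -0.14, -0.001, -0.0]
ft_force: [-0.5, -0.6, -0.8]
grip_width: 0.549
grasp_force: 0.0
```

```bash
python3 w.py w4
```

```text
[ 0.4329 -0.3003  0.2179] [[ 0.9609 -0.2771 -0.0009]
 [-0.2771 -0.9609  0.0008]
 [-0.0011 -0.0006 -1.    ]] 0.5493469104268219 6.95
```

View pics/w4.png

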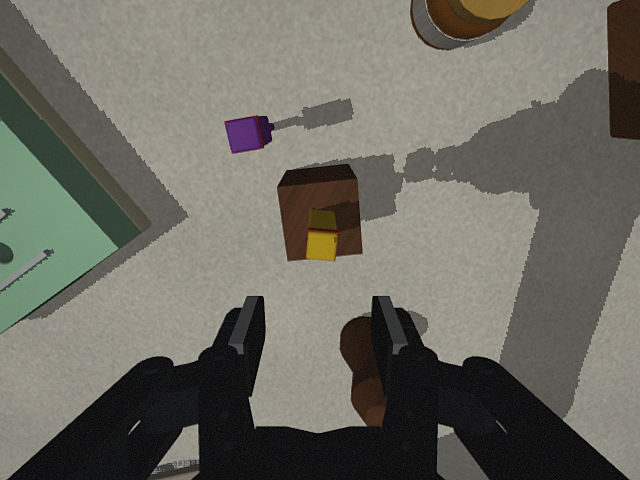

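The handle's top face runs from about (308,232) to (337,261) and sits nearly square to the tool. The stand is around (320,210), the purple look-alike is at (247,134), and the pepper mill is lower right.

```bash
python3 - <<'E'
from h import *
K=imaging.camera_model("wrist")["camera_matrix"]; T=np.load("pics/w4.npy")
im=cv2.imread("pics/w4.png"); h=cv2.cvtColor(im,cv2.COLOR_BGR2HSV)
m=cv2.inRange(h,(20,150,180),(35,255,255)); n,l,s,c=cv2.connectedComponentsWithStats(m); k=1+s[1:,4].argmax(); print(s[k],c[k])
pts=cv2.findNonZero((l==k).astype(np.uint8)).reshape(-1,2)
w=np.array([ray(p,K,T,.15)[:2] for p in pts]); r=cv2.minAreaRect((w*1000).astype(np.float32)); print(r)
print(np.degrees(np.arctan2(T[1,1],T[0,1])))
o=manip.get_obs(); Q=R.from_quat(o["ee_rot"]).as_matrix(); print("delta tool",Q.T@(np.r_[np.array(r[0])/1000,.12]-o["position"]))
E
```

```text
Traceback (most recent call last):
ValueError: attempt to get argmax of an empty sequence
```

```bash
cat > m.py <<'E'
from h import *
K=imaging.camera_model("wrist")["camera_matrix"]; T=np.load("pics/w4.npy")
im=cv2.imread("pics/w4.png"); h=cv2.cvtColor(im,cv2.COLOR_BGR2HSV); print(h[245,321],h[220,321])
m=cv2.inRange(h,(18,120,int(h[245,321,2])-35),(38,255,255)); m[:200]=0; m[300:]=0
n,l,s,c=cv2.connectedComponentsWithStats(m); k=1+s[1:,4].argmax(); print(s[k],c[k])
pts=cv2.findNonZero((l==k).astype(np.uint8)).reshape(-1,2)
w=np.array([ray(p,K,T,.15)[:2] for p in pts]); r=cv2.minAreaRect((w*1000).astype(np.float32)); print(r)
print("tool yaw",np.degrees(np.arctan2(T[1,1],T[0,1])))
o=manip.get_obs(); Q=R.from_quat(o["ee_rot"]).as_matrix(); print("delta tool",Q.T@(np.r_[np.array(r[0])/1000,.12]-o["position"]))
E
python3 m.py
```

```text
[ 23 206 165] [ 24 209  67]
[306 232  31  29 732] [320.7322 246.2623]
((432.43719482421875, -300.6828308105469), (18.983041763305664, 18.55948257446289), 68.3236312866211)
tool yaw -16.071766279254163
delta tool [-0.0003  0.0003  0.0981]
```

>>> {"op": "jog_arm", "data": {"deltas": [{"gripper": 0.55,"offset": [0,0,0.02],"rotation": [0,0,4.5]},{"gripper": 0.55,"offset": [0,0,0.02],"rotation": [0,0,0]},{"gripper": 0.55,"offset": [0,0,0.02],"rotation": [0,0,0]},{"gripper": 0.55,"offset": [0,0,0.02],"rotation": [0,0,0]},{"gripper": 0.55,"offset": [0,0,0.02],"rotation": [0,0,0]},{"gripper": 0.55,"offset": [0,0,0],"rotation": [0,0,0]},{"gripper": 0,"offset": [0,0,0],"rotation": [0,0,0]},{"gripper": 0,"offset": [0,0,0],"rotation": [0,0,0]},{"gripper": 0,"offset": [0,0,0],"rotation": [0,0,0]},{"gripper": 0,"offset": [0,0,0],"rotation": [0,0,0]},{"gripper": 0,"offset": [0,0,0],"rotation": [0,0,0]},{"gripper": 0,"offset": [0,0,0],"rotation": [0,0,0]}], "newtons": 60}}

```text
clock: 8.2
position: [0.4336, -0.3018, 0.1199]
ee_rot: [0.983, -0.181, 0.001, 0.001]
ft_force: [-1.3, 0.4, 6.1]
grip_width: 0.217
grasp_force: 61.3
```

>>> {"op": "jog_arm", "data": {"deltas": [{"gripper": 0,"offset": [0,0,-0.015],"rotation": [0,0,0]},{"gripper": 0,"offset": [0,0,-0.03],"rotation": [0,0,0]},{"gripper": 0,"offset": [0,0,-0.03],"rotation": [0,0,0]},{"gripper": 0,"offset": [0,0,-0.03],"rotation": [0,0,0]},{"gripper": 0,"offset": [0,0,0],"rotation": [0,0,0]},{"gripper": 0,"offset": [-0.0053,-0.0254,0],"rotation": [0,0,0]},{"gripper": 0,"offset": [-0.0053,-0.0255,0],"rotation": [0,0,0]},{"gripper": 0,"offset": [-0.0053,-0.0255,0],"rotation": [0,0,0]},{"gripper": 0,"offset": [-0.0053,-0.0255,0],"rotation": [0,0,0]},{"gripper": 0,"offset": [-0.0053,-0.0255,0],"rotation": [0,0,0]},{"gripper": 0,"offset": [-0.0053,-0.0255,0],"rotation": [0,0,0]},{"gripper": 0,"offset": [-0.0053,-0.0255,0],"rotation": [0,0,0]},{"gripper": 0,"offset": [-0.0053,-0.0255,0],"rotation": [0,0,0]},{"gripper": 0,"offset": [-0.0053,-0.0255,0],"rotation": [0,0,0]},{"gripper": 0,"offset": [-0.0053,-0.0255,0],"rotation": [0,0,0]},{"gripper": 0,"offset": [-0.0053,-0.0255,0],"rotation": [0,0,0]},{"gripper": 0,"offset": [0,0,0],"rotation": [0,0,0]},{"gripper": 0,"offset": [0,0,0],"rotation": [0,0,0]},{"gripper": 0,"offset": [0,0,0],"rotation": [0,0,0]}]}}

```text
clock: 10.1
position: [0.478, -0.0195, 0.2233]
ee_rot: [0.983, -0.182, -0.0, 0.0]
ft_force: [-0.1, -0.4, -0.1]
grip_width: 0.216
grasp_force: 60.4
```

```bash
python3 w.py w5; python3 - <<'E'
from h import *
im=imaging.camera("scene"); w=cv2.imread("pics/w5.png")
a=cv2.resize(im[150:350,250:450],(400,400),interpolation=cv2.INTER_CUBIC); b=w[130:330,220:420]
cv2.imwrite("pics/c5.png",np.hstack([a,cv2.resize(b,(400,400),interpolation=cv2.INTER_CUBIC)]))
E
```

```text
[ 0.478  -0.0195  0.2233] [[ 0.934  -0.3572 -0.0005]
 [-0.3572 -0.934  -0.0003]
 [-0.0003  0.0005 -1.    ]] 0.21626099283447636 10.1
```

View pics/c5.png

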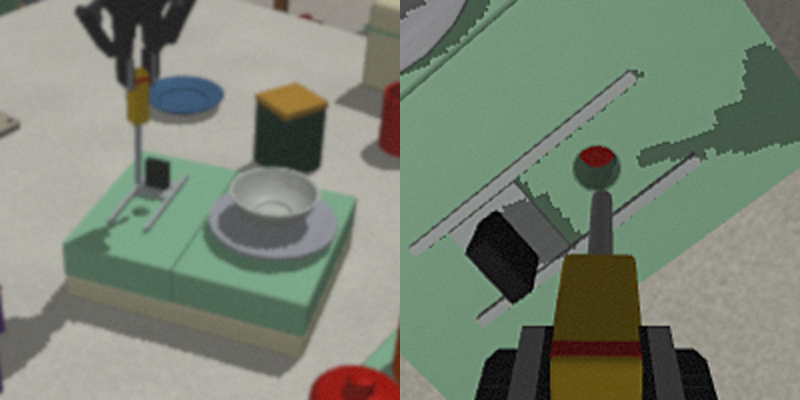

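The scene view (left half) shows the tester hanging upright in the jaws over the deck, with the shutter open. The wrist view (right half) shows the hole at full-picture (318.5,213.5) and the end of the pin at about (320,225).

```bash
python3 - <<'E'
from h import *
K=imaging.camera_model("wrist")["camera_matrix"]; T=np.load("pics/w5.npy"); y=-.3653
hole=ray((318.5,213.5),K,T,.075); tip=ray((320,225.5),K,T,.1133)[:2]; Q=np.array([[.934,-.3572],[-.3572,-.934]])
tip=tip-Q[:,0]*.004
print(hole,tip,"tool delta to hole",Q.T@(hole[:2]-tip))
E
```

```text
[ 0.4784 -0.0187  0.075 ] [ 0.4751 -0.0186] tool delta to hole [ 0.0031 -0.0011]
```

>>> {"op": "jog_arm", "data": {"deltas": [{"gripper": 0,"offset": [0.0023,-0.0008,0.008],"rotation": [0,0,0]},{"gripper": 0,"offset": [0,0,0.01],"rotation": [0,0,0]},{"gripper": 0,"offset": [0,0,0.01],"rotation": [0,0,0]},{"gripper": 0,"offset": [0,0,0.006],"rotation": [0,0,0]},{"gripper": 0,"offset": [0,0,0.006],"rotation": [0,0,0]},{"gripper": 0,"offset": [0,0,0.006],"rotation": [0,0,0]},{"gripper": 0,"offset": [0,0,0.006],"rotation": [0,0,0]},{"gripper": 0,"offset": [0,0,0.006],"rotation": [0,0,0]},{"gripper": 0,"offset": [0,0,0.005],"rotation": [0,0,0]},{"gripper": 0,"offset": [0,0,0.004],"rotation": [0,0,0]},{"gripper": 0,"offset": [0,0,0],"rotation": [0,0,0]},{"gripper": 0,"offset": [0,0,0],"rotation": [0,0,0]}]}}

```text
clock: 11.4
position: [0.4807, -0.0186, 0.1567]
ee_rot: [0.983, -0.181, 0.0, -0.0]
ft_force: [0.4, -0.1, -0.7]
grip_width: 0.218
grasp_force: 60.4
```

>>> {"op": "jog_arm", "data": {"deltas": [{"gripper": 0,"offset": [0,0,0.0015],"rotation": [0,0,0]},{"gripper": 0,"offset": [0,0,0.0015],"rotation": [0,0,0]},{"gripper": 0,"offset": [0,0,0.0015],"rotation": [0,0,0]},{"gripper": 0,"offset": [0,0,0.0015],"rotation": [0,0,0]},{"gripper": 0,"offset": [0,0,0.0015],"rotation": [0,0,0]},{"gripper": 0,"offset": [0,0,0.0015],"rotation": [0,0,0]},{"gripper": 0,"offset": [0,0,0.001],"rotation": [0,0,0]},{"gripper": 0,"offset": [0,0,0.001],"rotation": [0,0,0]},{"gripper": 0,"offset": [0,0,0],"rotation": [0,0,0]},{"gripper": 0,"offset": [0,0,0],"rotation": [0,0,0]}]}}

```text
clock: 12.4
position: [0.4808, -0.0187, 0.1457]
ee_rot: [0.983, -0.181, 0.0, 0.0]
ft_force: [-0.8, -0.1, 2.0]
grip_width: 0.221
grasp_force: 60.9
```

>>> {"op": "jog_arm", "data": {"deltas": [{"gripper": 0,"offset": [0,0,0.001],"rotation": [0,0,0]},{"gripper": 0,"offset": [0,0,0.001],"rotation": [0,0,0]},{"gripper": 0,"offset": [0,0,0.001],"rotation": [0,0,0]},{"gripper": 0,"offset": [0,0,0.001],"rotation": [0,0,0]},{"gripper": 0,"offset": [0,0,0],"rotation": [0,0,0]},{"gripper": 0,"offset": [0,0,0],"rotation": [0,0,0]}]}}

```text
clock: 13.0
position: [0.4808, -0.0187, 0.1417]
ee_rot: [0.983, -0.181, 0.0, 0.0]
ft_force: [-1.0, 0.1, 4.6]
grip_width: 0.218
grasp_force: 61.2
```

>>> {"op": "jog_arm", "data": {"deltas": [{"gripper": 0,"offset": [0,0,0.001],"rotation": [0,0,0]},{"gripper": 0,"offset": [0,0,0.001],"rotation": [0,0,0]},{"gripper": 0,"offset": [0,0,0],"rotation": [0,0,0]},{"gripper": 0,"offset": [0,0,0],"rotation": [0,0,0]}]}}

```text
clock: 13.4
position: [0.4819, -0.0187, 0.1413]
ee_rot: [0.983, -0.181, 0.001, 0.0]
ft_force: [-2.5, -0.7, 17.7]
grip_width: 0.213
grasp_force: 63.0
```

>>> {"op": "jog_arm", "data": {"deltas": [{"gripper": 0,"offset": [0,0,-0.0004],"rotation": [0,0,0]},{"gripper": 0,"offset": [0,0,0],"rotation": [0,0,0]},{"gripper": 0,"offset": [0,0,0],"rotation": [0,0,0]},{"gripper": 0,"offset": [0,0,0],"rotation": [0,0,0]},{"gripper": 0,"offset": [0,0,0],"rotation": [0,0,0]},{"gripper": 0,"offset": [0,0,0],"rotation": [0,0,0]}]}}

```text
clock: 14.0
position: [0.4817, -0.0187, 0.1414]
ee_rot: [0.983, -0.181, 0.001, 0.0]
ft_force: [-1.5, -0.2, 14.9]
grip_width: 0.222
grasp_force: 62.6
```

```bash
python3 - <<'E'
from workcell import manip,workorder
o=manip.get_obs(); print(o["position"],o["ft_force"],o["grasp_force"])
if 6<o["ft_force"][2]<30 and o["grasp_force"]>20: print(workorder.hand_in())
E
```

```text
[ 0.48171936 -0.01866702  0.1413903 ] [-1.54739219 -0.21629346 14.90893296] 62.56311535835266
the job is handed in; nothing more can be done
None
```

I handed the job in at 14 s with the shutter slid about 49 mm open and the gripped tester holding the button down at its stop with about 15 N; the hand-in returned no verdict.

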